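# Set the length stop on the cut-off fence

## Task

Fit the blue stop carriage to the cut-off fence: slide it onto the dovetail rail from the rail's open end without forcing it, and run it along until its front jaw just touches the end of the wooden workpiece, gently. Holding the jaw lightly against the wood, tighten its red knob clockwise, firmly but not with all your strength, so that the carriage ends up clamped with its jaw still touching the workpiece, and leave everything else on the bench where it is.

Things in the scene. Friction and masses are not known exactly. Their poses are not given: they have to be found in the camera images.
- fence: cut-off fence fixed to the bench: plywood board 225 x 430 x 18 mm, on it an aluminium wall 32 mm thick, on that a dark steel dovetail rail. Origin on the bench under the rail's centre line; z up, y along the rail towards its open end, -x the work side. Heights above the bench: wall top 42, dovetail top 58 mm. The rail runs from y = -164 to +130 mm, the board to y = 155, x = -146 to +80 mm
- rail_end (a point): centre of the dovetail's flat top at the open end of the rail; axes as the fence (y points out along the rail). Dovetail 32 mm wide at the top, 16 mm at the foot of its 45-degree flanks 8 mm lower, on a narrower stem. Its last 14 mm are chamfered: the top narrows to 27 mm and drops 1.2 mm
- hold_down (a point): top of the red-handled hold-down on the work side that clamps the workpiece, 102 mm above the bench, 112 to 50 mm from the rail's centre line. Behind it, 64 mm farther from the rail's open end, stand two green saw guides 123 mm high. Keep clear of these
- workpiece: light wood stick 42 x 40 (high) x 250 mm, fixed by the hold-down on the board, along the work side of the fence wall. Origin: on the board, at the fence, on the end that faces the rail's open end; axes as the fence: that end face is its plane y = 0, the wood lies at negative y. Where it ends along the fence varies
- workpiece_end (a point): the point of the workpiece's end face that the carriage's front jaw meets, 50 mm above the bench; axes as the fence (y points out of the end face)
- carriage: blue metal stop carriage, loose, 0.4 to 0.7 kg, with a dovetail groove along its underside, on which it stands. Origin on the groove's centre line, half-way along, at the underside. 60 mm long along the groove (y); across from x = -36 (front jaw, work side) to +62 mm (clamp side); plate top 28 mm up. On the rail its axes are parallel to the fence's, underside 44 mm above the bench
- carriage_grip (a point): middle of the black hand grip on the carriage, where to take it: 22 (x) by 32 (y) by 34 mm high, 28 to 62 mm above the underside. This point is 49 mm above the underside, 10 mm from the groove's centre line towards -x; axes as the carriage. Take it across its 32 mm, fingers closing along y: that side is free; the red knob stands 54 mm away in +x
- groove (a point): centre of the roof of the carriage's groove, 14 mm above its underside, axes as the carriage; on the rail it rests on the dovetail's top, oiled metal (friction about 0.1). With the knob backed off the centred groove has 1.2 mm of play towards +x and 0.6 to 3 mm towards -x; its undercut flanks let it go on only from the rail's end
- stop_face (a point): the middle of the front jaw's flat end face (-y end of the carriage), the face that meets the workpiece: 30 mm from the carriage's middle, 27 mm to -x of the groove's centre line, 7 mm above the underside; axes as the carriage
- knob_grip (a point): red wing knob of the clamp: bar 36 x 12 mm thick, 44.5 to 70.5 mm above the carriage's underside; this point is on its vertical axis, 57.5 mm above the underside, 44 mm to +x of the groove's centre line; x lies along the bar. Clockwise from above tightens. The first 0.8 rad are always slack, turning against 0.09 N m of friction; once the shoe bears, the torque climbs by 0.1 to 0.3 N m per radian
- clamp_shoe: steel shoe under the clamp side of the carriage, 44 mm long, half hidden; the knob draws it up 2.2 mm per radian under the dovetail's flank. Its pad is worn by an unknown amount, so it bears after 0.9 to 2.1 rad. Firm is 30 to 130 N on the rail: 0.14 to 0.29 N m at the knob while turning; held still, friction can take 0.09 N m off the reading. It stays as left. Origin 4.6 mm under the carriage's when backed off
- try_square: carpenter's try square, dark wood stock 110 mm long and 18 mm high, steel blade 150 mm; origin under the stock
- pencil: flat red carpenter's pencil, 160 x 14 x 7 mm; origin under its middle
- tape_measure: yellow and black tape measure, 62 x 30 x 58 mm high; origin under its middle
- masking_tape: roll of cream masking tape lying flat, 110 mm across, 25 mm high; origin under its middle
- offcut_a: light wood offcut lying on the fence's board in front of the fence, 42 x 75 x 40 mm high; origin under its middle
- offcut_b: light wood offcut on the bench, 42 x 52 x 40 mm high; origin under its middle
- glue_bottle: white glue bottle with yellow label and orange cap, 64 mm across, 170 mm high; origin under its middle
Things that resemble listed ones, but are neither listed nor needed, are in the scene too. What is shaped like the carriage but green is not meant.

How it is judged:
By the outcome, as a careful person would: the job done as asked, in the order asked, and still so for the second after the job is handed in, with the robot touching nothing.
It also fails if it takes over 72 s, if anything falls off the work surface, if the arm or the gripper's body presses on something with over 40 N, if the wrist force passes 120 N, or if a joint passes its speed limit or range.

## Robot

A 7-joint arm with a two-finger parallel gripper is mounted at the origin on the work surface. World frame = base frame: x ahead of the robot, y to its left, z up, the work surface at z = 0. Lengths are in m, angles in rad, forces in N, time in s.
With the tool pointing down it reaches from about 0.4 to 0.925 m from the base axis. Payload 5.6 kg.
Tool frame: the origin (TCP) lies at the very end of the fingers, on their centre line; the grasp point (between the pads) lies 19 mm behind it (r.tcp_to_grasp is the distance from the TCP to the grasp point, in m); z points along the fingers, y is the line along which they close (so a half turn about z gives the same grasp; the last joint's range is limited). The gripper opens to 85 mm and grips with 20 to 120 N. Pads are 22 mm wide; open, the fingers measure 114 mm over their backs; the gripper's body (76 mm by 85 mm) begins 54 mm behind the grasp point. The pads swing forward as they close: fully open they stand 13 mm farther back than shut.
Start: joints at [1.224, 0.468, -0.012, 1.603, 0.006, 1.071, -0.056], TCP at [0.194, -0.62, 0.2] pointing down, gripper open.
Joint ranges: [-2.53, 2.53], [-0.31, 2.02], [-1.57, 1.55], [0.28, 2.44], [-1.29, 4.43], [0.15, 1.84], [-2.92, 2.92]. Speed limits (rad/s): [2.57, 2.57, 3.14, 3.14, 3.14, 3.14, 3.14].

## Interface

Orientations are given as [roll, pitch, yaw] about the fixed x, y, z axes, in that order (R = Rz(yaw) Ry(pitch) Rx(roll)).
In Python, from cell import r gives the robot as it stands. The module is installed in compiled form; this text tells all that it offers.
- The arm moves only by the shell command python3 -m handwheel 'ROWS' [FORCE]. ROWS is JSON, a list of rows, each a list of 7 numbers: the opening in per cent of the stroke, from 0 (shut) to 100 (fully open), then the shift along the tool's x, y, z each as a share of 0.25 m, from -1 to 1, then the turn, a rotation vector about the tool's x, y, z each as a share of 2 pi rad, from -1 to 1. A call has exactly 10 rows; each row shifts and turns the commanded pose from where the row before left it, along the tool's axes as they then stand; what a row does not reach is not made up. A row lasts 1/12 s, in which the tool goes at most 41.7 mm and 7.16 degrees, less where a joint would pass 70% of its speed; a pose out of reach is approached as far as the arm can. A call with a number of a shift or a turn outside -1 to 1 is refused whole. A call with a gripper value outside its range is refused whole. The fingers move at their own pace and stop on an object; FORCE is the grip in N (left out, the last holds). Time passes only in rows, so rows that do not move let the fingers close, or fill a call up. It gives the time, the measured TCP pose, the force, the opening and the grip force at its end, in the units of the state.
- r.sense(): the state, without advancing time (a new reading comes with each control period).
- r.capture(name): name is "scene" or "top"; returns a dict with "image" (420x560x3 uint8, blue, green, red), "fx", "fy", "cx", "cy" (pixels), "xyz" and "orientation" of the camera in the world. Camera axes: x right, y down, z forward; pixel columns grow to the right and rows downward; lengths in m; the calibration is good to about 2 mm. A picture is of the moment at which its call begins. There is no depth.
- r.sign_off(): hands the job in; it is judged then, once.
The state is a dict: "t": time; "qpos": joint angles; "joint_vel": joint speeds; "joint_efforts": joint torques, N m; "tcp_pos": TCP position; "tcp_rot": TCP orientation; "contact_force": force on the tool from outside, world axes, zero at the start; "torque": the same for the moment, N m; "grip_width": finger opening in m; "grasp_force": force on a finger pad.
Only numpy, scipy, OpenCV 4.12 (cv2) and the standard library are available. Lean on these libraries where they do the work, as an engineer would, in place of code of your own. Each camera call takes 0.05 s, during which the arm holds its last target. There are 200 camera calls.

## Working session

There is one attempt and no reset: what is moved stays moved. The work goes in short steps, Python scripts to look and compute and a shell command to move; the robot and the scene stay as the last step left them, time stands still between calls to the robot, and variables do not carry over. Pictures are saved under pics/ and viewed, at most 10 in all, crops included, and the job is handed in when it is done.

```bash
mkdir -p pics; python3 - <<'E'
from cell import r
import cv2,pickle,numpy as np
np.set_printoptions(precision=4,suppress=True)
d={n:r.capture(n) for n in("scene","top")}
pickle.dump(d,open("c0.pkl","wb"))
for n in d:
    cv2.imwrite(f"pics/{n}0.png",d[n]["image"]); print({k:v for k,v in d[n].items() if k!="image"})
print(r.sense(), r.tcp_to_grasp)
E
```

```text
{'fx': 541.0836179030701, 'fy': 541.0836179030701, 'cx': 291.7564744991102, 'cy': 218.58698154483776, 'xyz': array([ 1.375 , -0.1712,  1.1802]), 'orientation': array([-2.4426,  0.0159,  1.3384])}
{'fx': 378.8967861162321, 'fy': 378.8967861162321, 'cx': 283.05666775999686, 'cy': 208.47132967035773, 'xyz': array([0.3894, 0.0061, 1.1976]), 'orientation': array([-3.0698,  0.003 , -1.5469])}
{'t': 0.1, 'qpos': array([ 1.224 ,  0.4683, -0.0116,  1.6035,  0.006 ,  1.0714, -0.0563]), 'joint_vel': array([ 0.0001, -0.0002,  0.0015, -0.0024, -0.0008,  0.0002, -0.0011]), 'joint_efforts': array([  0.001 , -53.3517,   0.0213, -25.1967,   0.0115,   0.0042,
         0.    ]), 'tcp_pos': array([ 0.1942, -0.6197,  0.1994]), 'tcp_rot': array([-3.14  ,  0.0001,  0.3038]), 'contact_force': array([-0.3349,  0.4611, -0.1791]), 'torque': array([-0.0147,  0.0305, -0.0423]), 'grasp_force': 0.0, 'grip_width': 0.08536515569621048} 0.0187
```

View pics/scene0.png

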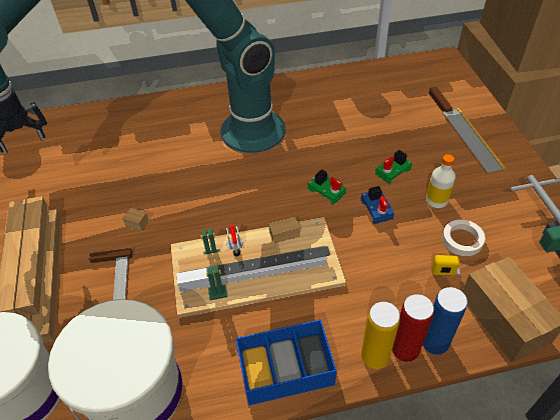

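View pics/top0.png

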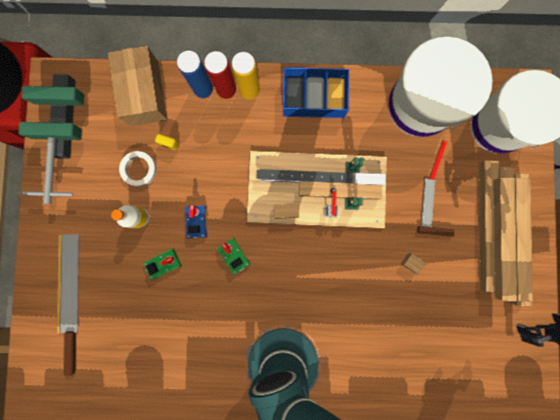

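Candidates shaped like the carriage: blue at top (195,221), green at top (162,264) and (232,257). The blue one fits the description. I'll enlarge to confirm it.

```bash
python3 - <<'E'
import pickle,cv2,numpy as np
d=pickle.load(open("c0.pkl","rb"))
def crop(n,x,y,w,h,s):
    im=cv2.resize(d[n]["image"][y:y+h,x:x+w],None,fx=s,fy=s,interpolation=cv2.INTER_CUBIC)
    for k in range((x+9)//10*10,x+w,10): cv2.putText(im,str(k),((k-x)*s,8),0,.3,(255,255,255));cv2.line(im,((k-x)*s,10),((k-x)*s,14),(255,255,255))
    for k in range((y+9)//10*10,y+h,10): cv2.putText(im,str(k),(0,(k-y)*s+4),0,.3,(255,255,255))
    return im
a=crop("top",240,140,155,95,5); cv2.imwrite("pics/a.png",a)
b=crop("top",175,195,50,55,8); c=crop("scene",350,175,50,55,8)
cv2.imwrite("pics/b.png",np.hstack([b,c]))
E
```

```text
(no output)
```

View pics/a.png

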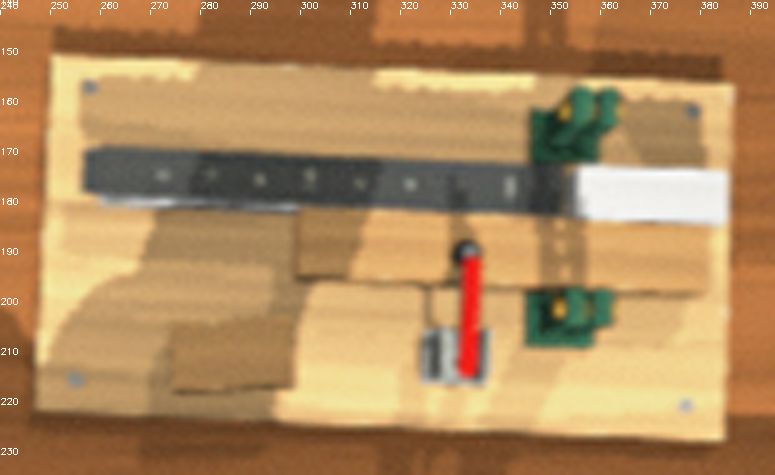

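View pics/b.png

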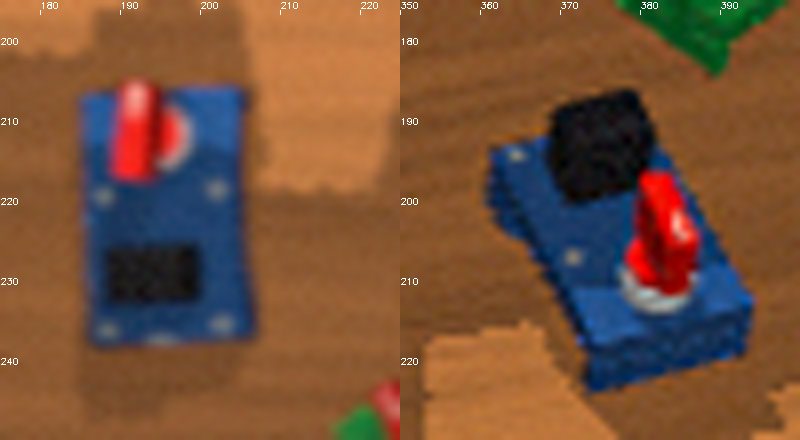

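Top crop: the blue block has its black grip at (194,229) and red knob at (192,211), so its +x points up in the image. It is the carriage. The rail's open end is at (257,174) and the workpiece end at column ~297, rows 182-195. I'll get fence pixels in the scene view as well.

```bash
python3 - <<'E'
import pickle,cv2,numpy as np
d=pickle.load(open("c0.pkl","rb"))
x,y,w,h,s=165,210,190,110,4
im=cv2.resize(d["scene"]["image"][y:y+h,x:x+w],None,fx=s,fy=s,interpolation=cv2.INTER_CUBIC)
for k in range(170,x+w,10): cv2.putText(im,str(k),((k-x)*s,8),0,.3,(255,255,255));cv2.line(im,((k-x)*s,10),((k-x)*s,14),(255,255,255))
for k in range(210,y+h,10): cv2.putText(im,str(k),(0,(k-y)*s+4),0,.3,(255,255,255))
cv2.imwrite("pics/c.png",im)
E
```

```text
(no output)
```

View pics/c.png

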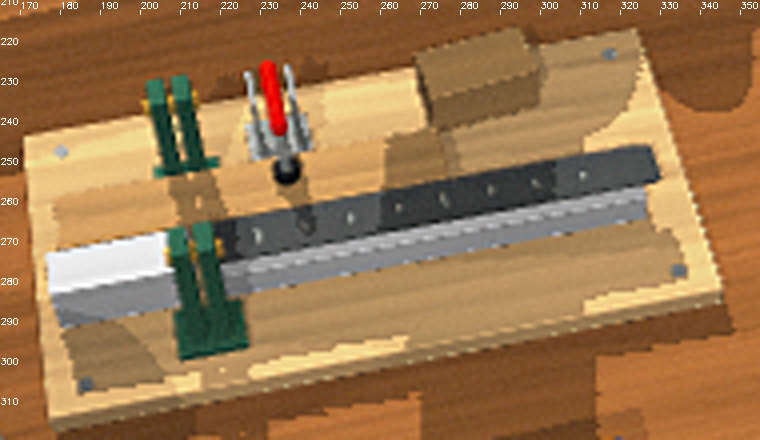

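```bash
cat > h.py <<'E'
import numpy as np,pickle
from scipy.spatial.transform import Rotation as R
from scipy.optimize import least_squares
np.set_printoptions(precision=4,suppress=True)
def proj(c,P):
    p=(np.atleast_2d(P)-c["xyz"])@R.from_euler("xyz",c["orientation"]).as_matrix()
    return p[:,:2]/p[:,2:]*[c["fx"],c["fy"]]+[c["cx"],c["cy"]]
def ray(c,uv,z):
    v=R.from_euler("xyz",c["orientation"]).as_matrix()@[(uv[0]-c["cx"])/c["fx"],(uv[1]-c["cy"])/c["fy"],1]
    return c["xyz"]+v*(z-c["xyz"][2])/v[2]
def W(p,P):
    P=np.atleast_2d(P)/1e3; c,s=np.cos(p[2]),np.sin(p[2])
    return np.c_[p[0]+c*P[:,0]-s*P[:,1],p[1]+s*P[:,0]+c*P[:,1],P[:,2]]
def fit(d,obs,p0):
    f=lambda p:np.concatenate([(proj(d[n],W(p,P))-uv).ravel() for n,P,uv in obs])
    s=least_squares(f,p0,loss="soft_l1"); return s.x,f(s.x).reshape(-1,2)
E
python3 - <<'E'
from h import *
d=pickle.load(open("c0.pkl","rb"))
T=lambda a:np.array(a)/5+[240,140]
S=lambda a:np.array(a)/4+[165,210]
B=[[80,155,18],[80,-275,18],[-146,155,18],[-146,-275,18]]
tt=("top",B+[[13.5,130,56.8],[-13.5,130,56.8],[16,-164,58],[-16,-164,58]],T([[50,55],[735,85],[35,410],[725,440],[85,149],[85,190],[575,167],[575,215]]))
ss=("scene",B+[[13.5,130,56.8],[-13.5,130,56.8]],S([[721,290],[52,417],[636,28],[23,135],[659,165],[651,146]]))
for o in([tt],[ss],[tt,ss]):
    p,e=fit(d,o,[.6,0,0]); print("fence",p,"\n",e.round(1).tolist())
for q in((297/1,181.5),(299.2,195)): print("wood top edge",ray(d["top"],q,.058))
# carriage
U=lambda a:np.array(a)/8+[175,195]; V=lambda a:(np.array(a)-[400,0])/8+[350,175]
G=[[1,16,62],[1,-16,62],[-21,16,62],[-21,-16,62]]
tt=("top",G+[[62,30,28],[62,-30,28],[-36,30,28],[-36,-30,28]],U([[107,246],[200,244],[107,301],[200,300],[80,96],[243,90],[93,344],[256,340]]))
ss=("scene",G[1:]+[[-36,-30,28]],V([[572,143],[630,92],[556,113],[490,148]]))
for o in([tt],[ss],[tt,ss]):
    p,e=fit(d,o,[.5,.2,0]); print("carr",p,"\n",e.round(1).tolist())
E
```

```text
fence [ 0.5716 -0.0363 -0.0215] 
 [[1.1, -0.4], [0.4, -0.4], [0.4, 0.1], [0.5, 0.4], [0.1, -0.2], [-0.4, 0.4], [-1.2, -0.4], [-1.5, 0.5]]
fence [ 0.5764 -0.032  -0.0202] 
 [[0.8, -0.4], [-1.3, 0.4], [-0.0, -0.8], [-0.4, -0.5], [0.7, 3.0], [0.0, -0.4]]
fence [ 0.5733 -0.034  -0.0214] 
 [[0.4, -1.0], [-0.3, -1.0], [-0.4, -0.4], [-0.2, -0.2], [-0.7, -0.7], [-1.1, -0.1], [-1.9, -0.9], [-2.3, -0.1], [-0.4, -1.2], [-2.3, -0.6], [-0.9, -1.5], [-1.2, -1.4], [-0.4, 2.3], [-1.0, -1.1]]
wood top edge [ 0.5542 -0.0288  0.058 ]
wood top edge [ 0.5132 -0.0363  0.058 ]
carr [0.4123 0.2777 0.0803] 
 [[0.1, 0.1], [-0.9, -0.2], [0.4, 0.6], [-0.6, 0.1], [1.0, -0.3], [-0.1, -0.6], [0.5, 0.4], [-0.4, -0.2]]
carr [0.4211 0.2813 0.0254] 
 [[-0.0, 1.0], [0.7, -0.4], [-0.7, -0.8], [0.0, 0.2]]
carr [0.4139 0.2793 0.0783] 
 [[-0.4, -0.4], [-1.4, -0.8], [-0.2, 0.0], [-1.1, -0.4], [0.5, -0.8], [-0.5, -1.1], [0.0, -0.1], [-0.9, -0.7], [-1.4, -0.5], [-1.3, -2.2], [-2.5, -2.2], [-1.8, -0.9]]
```

```bash
python3 -m handwheel '[[100,0,0,-0.1,0,0,0.018],[100,0,0,-0.1,0,0,0.018],[100,0.13,-0.08,0,0,0,0],[100,0.13,-0.08,0,0,0,0],[100,0.13,-0.08,0,0,0,0],[100,0.13,-0.08,0,0,0,0],[100,0.13,-0.08,0,0,0,0],[100,0.13,-0.08,0,0,0,0],[100,0.13,-0.08,0,0,0,0],[100,0.13,-0.08,0,0,0,0]]'
python3 -m handwheel '[[100,0.02,-0.14,0,0,0,0],[100,0.02,-0.14,0,0,0,0],[100,0.02,-0.14,0,0,0,0],[100,0.02,-0.14,0,0,0,0],[100,0.02,-0.14,0,0,0,0],[100,0.02,-0.14,0,0,0,0],[100,0.02,-0.14,0,0,0,0],[100,0.02,-0.14,0,0,0,0],[100,0.02,-0.14,0,0,0,0],[100,0.02,-0.14,0,0,0,0]]'
```

```text
t: 0.93
tcp_pos: [0.4423, -0.4391, 0.2499]
tcp_rot: [-3.141, 0.001, 0.077]
contact_force: [0.9, -0.6, -0.1]
grip_width: 0.0854
grasp_force: 0.0
t: 1.77
tcp_pos: [0.4635, -0.0861, 0.25]
tcp_rot: [3.141, 0.0, 0.077]
contact_force: [0.2, -0.8, -0.2]
grip_width: 0.0858
grasp_force: 0.0
```

```bash
python3 -m handwheel '[[100,-0.0127,-0.147,0,0,0,0],[100,-0.0127,-0.147,0,0,0,0],[100,-0.0127,-0.147,0,0,0,0],[100,-0.0127,-0.147,0,0,0,0],[100,-0.0127,-0.147,0,0,0,0],[100,-0.0127,-0.147,0,0,0,0],[100,-0.0127,-0.147,0,0,0,0],[100,-0.0127,-0.147,0,0,0,0],[100,-0.0127,-0.147,0,0,0,0],[100,-0.0127,-0.147,0,0,0,0]]'
python3 -m handwheel '[[100,0,0,0.1,0,0,0],[100,0,0,0.1,0,0,0],[100,0,0,0.1,0,0,0],[100,0,0,0.1,0,0,0],[100,0,0,0.1,0,0,0],[100,0,0,0.1,0,0,0],[100,0,0,0,0,0,0],[100,0,0,0,0,0,0],[100,0,0,0,0,0,0],[100,0,0,0,0,0,0]]'
python3 - <<'E'
from cell import r
import cv2
x,y=150,190
im=r.capture("top")["image"][y:y+80,x:x+90]
a=cv2.resize(im,None,fx=6,fy=6,interpolation=cv2.INTER_CUBIC)
cv2.imwrite("pics/d.png",a)
E
```

```text
t: 2.6
tcp_pos: [0.4031, 0.2776, 0.2501]
tcp_rot: [3.141, 0.0, 0.077]
contact_force: [0.8, -0.3, 0.2]
grip_width: 0.0854
grasp_force: 0.0
t: 3.43
tcp_pos: [0.4049, 0.2769, 0.1017]
tcp_rot: [-3.14, -0.003, 0.077]
contact_force: [0.4, -0.4, 0.1]
grip_width: 0.0854
grasp_force: 0.0
```

View pics/d.png

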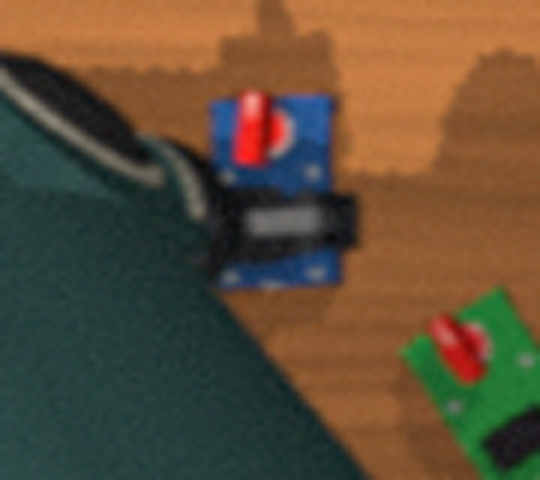

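The gripper (crop ~(285,220)) straddles the black grip of the blue carriage. Next I'll descend and close.

```bash
python3 -m handwheel '[[100,0,0,0.07,0,0,0],[100,0,0,0.07,0,0,0],[100,0,0,0.07,0,0,0],[100,0,0,0.065,0,0,0],[100,0,0,0,0,0,0],[100,0,0,0,0,0,0],[0,0,0,0,0,0,0],[0,0,0,0,0,0,0],[0,0,0,0,0,0,0],[0,0,0,0,0,0,0]]' 60
python3 -m handwheel '[[0,0,0,0,0,0,0],[0,0,0,0,0,0,0],[0,0,0,0,0,0,0],[0,0,0,0,0,0,0],[0,0,0,0,0,0,0],[0,0,0,0,0,0,0],[0,0,0,0,0,0,0],[0,0,0,0,0,0,0],[0,0,0,0,0,0,0],[0,0,0,0,0,0,0]]'
```

```text
t: 4.32
tcp_pos: [0.4044, 0.2764, 0.0322]
tcp_rot: [-3.141, -0.001, 0.077]
contact_force: [0.6, -0.7, -0.6]
grip_width: 0.039
grasp_force: 0.0
t: 5.15
tcp_pos: [0.4038, 0.2761, 0.0314]
tcp_rot: [3.141, 0.0, 0.078]
contact_force: [-1.0, -0.4, 0.4]
grip_width: 0.0
grasp_force: 0.0
```

```bash
python3 - <<'E'
from cell import r
import cv2,pickle,numpy as np
d={n:r.capture(n) for n in("scene","top")}
pickle.dump(d,open("c1.pkl","wb"))
def crop(n,x,y,w,h,s):
    im=cv2.resize(d[n]["image"][y:y+h,x:x+w],None,fx=s,fy=s,interpolation=cv2.INTER_CUBIC)
    for k in range((x+9)//10*10,x+w,10): cv2.putText(im,str(k),((k-x)*s,8),0,.3,(255,255,255))
    for k in range((y+9)//10*10,y+h,10): cv2.putText(im,str(k),(0,(k-y)*s+4),0,.3,(255,255,255))
    return im
cv2.imwrite("pics/e.png",np.hstack([crop("top",160,180,65,85,6),crop("scene",340,150,65,85,6)]))
E
```

```text
(no output)
```

View pics/e.png

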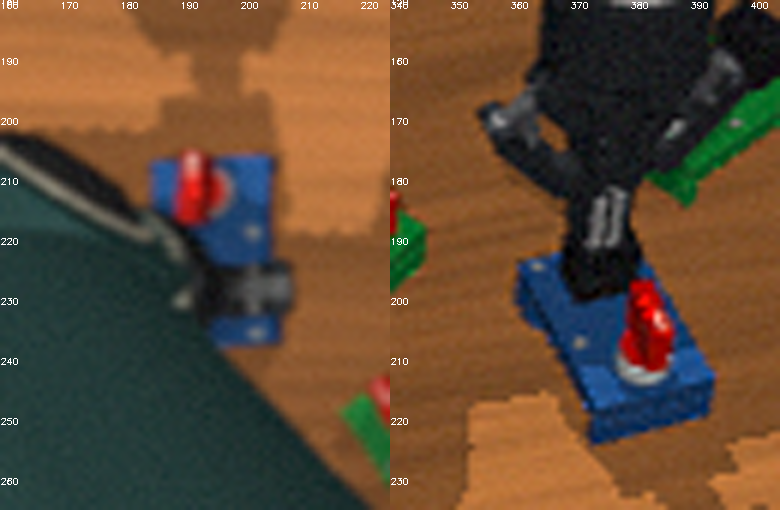

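```bash
python3 - <<'E'
from h import *
from cell import r
d=pickle.load(open("c1.pkl","rb")); s=r.sense(); print(s["grip_width"],s["grasp_force"],s["contact_force"],s["torque"])
for n in d: print(n,proj(d[n],[s["tcp_pos"],s["tcp_pos"]+[0,0,.05],s["tcp_pos"]+[0,0,.1]]).round(1).tolist(), proj(d[n],W([.4135,.279,.08],[[-10,0,62],[-10,0,28],[1,16,62],[-21,-16,62]])).round(1).tolist())
# saturation-independent carriage shift between c0 and c1: blue mask bbox/centroid in scene
d0=pickle.load(open("c0.pkl","rb"))
import cv2
for n,(x,y,w,h) in {"scene":(350,205,60,25),"top":(195,200,20,22)}.items():
    a,b=[q[n]["image"][y:y+h,x:x+w].astype(np.float32).mean(2) for q in(d0,d)]
    print(n,cv2.phaseCorrelate(a,b,cv2.createHanningWindow((w,h),cv2.CV_32F)))
E
```

```text
-0.00019612882890039874 0.0 [ 0.9847 -0.1879  0.4262] [-0.0006 -0.0458  0.0702]
scene [[371.9, 195.8], [373.7, 183.7], [375.5, 171.0]] [[373.6, 188.2], [372.5, 196.4], [380.5, 189.6], [366.9, 186.9]]
top [[196.6, 228.9], [192.6, 228.6], [188.3, 228.3]] [[193.5, 228.8], [196.1, 229.0], [188.0, 225.4], [199.0, 232.2]]
scene ((-0.0056711012061541055, 0.5372557101217659), 0.9568266816139221)
top ((-0.5876929236224644, -0.10554392390195844), 0.8212299625078837)
```

```bash
python3 - <<'E'
from h import *
import sys
for f in("c0.pkl","c1.pkl"):
    d=pickle.load(open(f,"rb"))
    for n,(x,y,w,h) in {"scene":(362,180,26,24),"top":(184,220,26,20)}.items():
        im=d[n]["image"].astype(int); print(f,n,x,y)
        for row in im[y:y+h,x:x+w]:
            print(" ".join(("r" if p[2]>p[0]+40 else "b" if p[0]>p[2]+40 else " ")+"%02d"%(p.mean()//3) for p in row))
E
```

```text
c0.pkl scene 362 180
r26 r26 r25 r27 r28 r28 r31 r29 r29 r28 r30 r30 r28 r28 r29 r28 r28 r26 r27 r29 r29 r20  14  11  11  12
r27 r28 r30 r29 r29 r31 r29 r30 r30 r28 r27 r28 r28 r28 r28 r27 r26 r30 r26 r26 r28 r29 r27  19  13  10
r29 r28 r29 r28 r29 r28 r28 r27 r27 r28 r27 r25 r27 r28 r26 r26 r24 r27 r27 r27 r26 r29 r27 r28 r22  14
r30 r28 r29 r28 r29 r28 r27 r26 r27 r26 r25 r26 r27 r28 r26 r28 r27 r26 r27 r27 r26 r26 r25 r25 r25 r24
r28 r28 r27 r27 r27 r26 r28 r27 r28 r27 r28 r28 r28 r27 r28 r26 r27 r25 r25 r26 r24 r24 r27 r26 r28 r28
r26 r26 r27 r27 r28 r28 r27 r28 r29 r28 r27 r26 r25 r26 r27 r28 r28 r29 r26 r26 r27 r27 r26 r27 r28 r28
r28 r29 r29 r29 r29 r26 r27 r26 r26 r27 r28 r29 r29 r20 r16  12  08  16 r27 r29 r27 r28 r28 r27 r28 r30
r27 r26 r25 r25 r26 r25 r24 r28 r29 r19 r17  11  07  05  06  05  03  04 r28 r30 r29 r29 r30 r30 r29 r28
r25 r24 r26 r26 r26 r28 r30 r18  08  06  02  07  05  08  03  06  03  03 r15 r29 r29 r30 r29 r29 r30 r28
r26 r27 r28 r27 r28 r29 r20  07  05  06  09  06  09  07  06  06  09  07  05 r28 r29 r28 r28 r27 r27 r27
r29 r29 r30 r27 r29 r30 r24  06  06  07
[... 7431 characters left out ...]
  11  12  08  10  14 b16 b19 b18 b18 b20 b21 b22 b23 b23 b17  18 r24 r29 r31
 13  13  13  13  14  13  13  12  12  10  10 b15 b19 b18 b20 b20 b21 b25 b29 b29 b25 b19  18 r26 r31 r32
 15  14  12  15  13  12  12  12  13  12  15 b17 b17 b19 b20 b21 b23 b31  38  35 b28 b20  20 r26 r30 r32
 14  13  14  12  14  14  12  12  10  11  13 b16 b20 b20 b21 b22 b22 b26  31  30 b24 b21  21 r26 r31 r32
 16  14  14  13  14  13  13  14  14  12  12  14  22  26  25  24  24  24  25  25  22  21 r22 r29 r32 r33
 14  15  13  13  14  13  12  13  13  12  11  13  17  22 r25 r26 r26 r27 r25 r25 r25 r25 r28 r30 r31 r34
 15  14  14  14  12  14  14  13  14  13  13  11  12  16 r22 r25 r26 r25 r25 r25 r25 r28 r28 r32 r31 r29
```

The fingers report fully shut even though their tip projects right onto the grip, and the carriage hasn't moved in the scene view. I'll lift a little and check the force and the picture numerically.

```bash
python3 -m handwheel '[[0,0,0,-0.02,0,0,0],[0,0,0,-0.02,0,0,0],[0,0,0,-0.02,0,0,0],[0,0,0,-0.02,0,0,0],[0,0,0,-0.02,0,0,0],[0,0,0,-0.02,0,0,0],[0,0,0,-0.02,0,0,0],[0,0,0,-0.02,0,0,0],[0,0,0,0,0,0,0],[0,0,0,0,0,0,0]]'
python3 - <<'E'
from cell import r
import cv2,pickle,numpy as np
d={n:r.capture(n) for n in("scene","top")}
pickle.dump(d,open("c2.pkl","wb"))
def crop(n,x,y,w,h,s):
    return cv2.resize(d[n]["image"][y:y+h,x:x+w],None,fx=s,fy=s,interpolation=cv2.INTER_CUBIC)
cv2.imwrite("pics/f.png",np.hstack([crop("top",160,180,65,80,6),crop("scene",340,150,65,80,6)]))
E
```

```text
t: 6.08
tcp_pos: [0.4041, 0.2762, 0.0717]
tcp_rot: [-3.141, -0.001, 0.077]
contact_force: [-0.0, -0.0, -0.4]
grip_width: 0.0
grasp_force: 0.0
```

View pics/f.png

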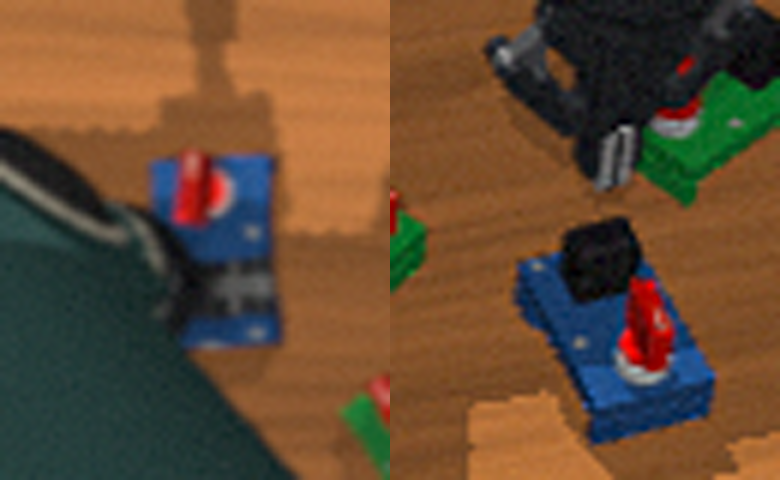

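The picture shows the carriage untouched and the shut fingertip at scene ~(376,181), with TCP z reported as 0.072. It projects about 5 px too high, so the fingers probably closed above the grip, meaning the tip is higher than reported. I'll probe downward gently, half open and straddling the grip.

```bash
python3 -m handwheel '[[60,0,0,0,0,0,0],[60,0,0,0,0,0,0],[60,0,0,0,0,0,0],[60,0,0,0.04,0,0,0],[60,0,0,0.04,0,0,0],[60,0,0,0.04,0,0,0],[60,0,0,0.04,0,0,0],[60,0,0,0,0,0,0],[60,0,0,0,0,0,0],[60,0,0,0,0,0,0]]'
python3 -m handwheel '[[60,0,0,0.004,0,0,0],[60,0,0,0.004,0,0,0],[60,0,0,0.004,0,0,0],[60,0,0,0.004,0,0,0],[60,0,0,0,0,0,0],[60,0,0,0,0,0,0],[60,0,0,0,0,0,0],[60,0,0,0,0,0,0],[60,0,0,0,0,0,0],[60,0,0,0,0,0,0]]'
```

```text
t: 7.02
tcp_pos: [0.4038, 0.2764, 0.0312]
tcp_rot: [-3.142, 0.0, 0.078]
contact_force: [-0.6, 0.8, -0.2]
grip_width: 0.0513
grasp_force: 0.0
t: 7.85
tcp_pos: [0.4039, 0.2762, 0.0274]
tcp_rot: [-3.142, -0.0, 0.077]
contact_force: [0.3, 0.2, 0.4]
grip_width: 0.0512
grasp_force: 0.0
```

```bash
python3 -m handwheel '[[60,0,0,0.004,0,0,0],[60,0,0,0.004,0,0,0],[60,0,0,0.004,0,0,0],[60,0,0,0.004,0,0,0],[60,0,0,0.004,0,0,0],[60,0,0,0.004,0,0,0],[60,0,0,0,0,0,0],[60,0,0,0,0,0,0],[60,0,0,0,0,0,0],[60,0,0,0,0,0,0]]'
python3 - <<'E'
from cell import r
import cv2,pickle,numpy as np
d={n:r.capture(n) for n in("scene","top")}
pickle.dump(d,open("c3.pkl","wb"))
im=d["scene"]["image"].astype(int);x,y=358,172
for row in im[y:y+34,x:x+32]:
    print("".join(("r" if p[2]>p[0]+40 else "b" if p[0]>p[2]+40 else ".#-+"[min(3,int(p.mean()//20))] )for p in row))
E
```

```text
t: 8.68
tcp_pos: [0.4039, 0.2762, 0.0215]
tcp_rot: [-3.142, -0.0, 0.078]
contact_force: [-0.2, 0.6, -0.3]
grip_width: 0.0511
grasp_force: 0.0
-#--rr#######################.++
##++r-##-.####################--
#.++r#.########..########.#####-
#.-+r###-########..############-
##-r-####-######--rr-###+-.###.-
##-r#####-######rrrrrr##-#...###
##--##########.rrrrrrrr-########
###########.##-rrrrrrrrr##..##.#
###--#-###.###rrrrrrrrrr.##..###
####--####.#rrrrrrrrrrrr#..++-##
####--#####rrrrrrrrrrrrr.#.#++#-
##..#####.#rrrrrrrrrrrr#...+++##
##########rrrrrrrrrrrrr#.#.++-#+
######.###rrrrrrrrrrrrr##..++-rr
-.#.###.++rrrrrrrrr##-r#...++#rr
rrr#...+++rrrrr###...#rr#.#++rrr
rr-.##.+++rr#####....#rr#.#++rrr
rrr..##++-r#....##.#...rr#++rrrr
rrr####+++r#.....######-r--rrrrr
rrrr##-++r#..#########.#rrrrrrrr
rrrr#.-++bb#.#######.#..rrrrrrrr
rrrr-#-++b#.#..#...#...#+rrrrrrr
rrr+bb+++b....#.##.....#b+rrrrrr
rrr-bbb-bb#.####.#.#...bbbrrrrrr
rrr-bbbbbbb.......#.#.rrr++rrrrr
rrr+bbbbbbb#......#...rrrr+rrrrr
rrr-b#bbbbbb...#.#...#rrrrr+rrrr
rrr-bbbbbbbb#....##bb-rrrrr++rrr
rrr#bbbbbbbb-bbbbbbbb-rrrrrrbrrr
rrrr-bbbbbbbbbbbbbbbb-rrrrrrb+rr
rrrr#bbbbbbbbbbbbbbbbrrrrrrr+brr
rrrr+bbbbbbbbbbbbbbbb-rrrrrrrb+r
rrrrr+bbbbbbbbbbbbbbbrrrrrrrr+b+
rrrrrrrr-bbbbbbbbbbbbrrrrrrrr+bb
```

The left fingertip is at (365,194), the right at (385,189), and the grip lies between them at columns 368-380, so alignment is good. The tips still look ~20 mm above the plate, so I'll continue the careful descent.

```bash
python3 -m handwheel '[[60,0,0,0.005,0,0,0],[60,0,0,0.005,0,0,0],[60,0,0,0.005,0,0,0],[60,0,0,0.005,0,0,0],[60,0,0,0.005,0,0,0],[60,0,0,0.005,0,0,0],[60,0,0,0.005,0,0,0],[60,0,0,0,0,0,0],[60,0,0,0,0,0,0],[60,0,0,0,0,0,0]]'
python3 -m handwheel '[[60,0,0,0.003,0,0,0],[60,0,0,0.003,0,0,0],[60,0,0,0.003,0,0,0],[60,0,0,0.003,0,0,0],[60,0,0,0.003,0,0,0],[60,0,0,0,0,0,0],[60,0,0,0,0,0,0],[60,0,0,0,0,0,0],[60,0,0,0,0,0,0],[60,0,0,0,0,0,0]]'
python3 - <<'E'
from cell import r
import cv2,pickle,numpy as np
d={n:r.capture(n) for n in("scene",)}
im=d["scene"]["image"].astype(int);x,y=358,178
for row in im[y:y+26,x:x+32]:
    print("".join(("r" if p[2]>p[0]+40 else "b" if p[0]>p[2]+40 else ".#-+"[min(3,int(p.mean()//20))] )for p in row))
E
```

```text
t: 9.62
tcp_pos: [0.4038, 0.2762, 0.0126]
tcp_rot: [3.142, 0.0, 0.078]
contact_force: [0.4, 0.0, -0.0]
grip_width: 0.0511
grasp_force: 0.0
t: 10.45
tcp_pos: [0.4039, 0.2762, 0.0089]
tcp_rot: [3.142, -0.0, 0.078]
contact_force: [-0.1, -0.5, -0.5]
grip_width: 0.051
grasp_force: 0.0
##+r-#.###.######..#-----.####-+
##rr-###-######.#-rrrrrr+-.#####
##rr##########.rrrrrrrrr-#######
##r-########.##rrrrrrrr-#######.
###-#########.rrrrrrrrrr.#######
###--##-####.#rrrrrrrrr#.#..####
###---####.##rrrrrrrrrr#..-++.#+
###-#-#####rrrrrrrrrrrr#...++-rr
##########rrrrrrrrr##r##...++#rr
#.##.#####rrrrr##.....#...#++#rr
.######.#rrr###..##.###.#.#++-rr
###.##..+-r##.#.#.##..#.#.++-rrr
rr-.###+++r#.#####.#####..++-rrr
rr-###-++r#...#######.....++rrrr
rr#...-++bb...####..##.#..+rrrrr
rrr##.-++bb...###..#.#.##--rrrrr
rrr#.#+++b#......#...#.#b-rrrrrr
rrr-#.+++b#......#.##..bbbrrrrrr
rrr-#-+++bb..####...#.rrr++rrrrr
rrr+b-+++bb#..#.......rrrr+rrrrr
rrr-b#+bbbbb.........#rrrrr+rrrr
rrr-bbbbbbbb#....##bb-rrrrr++rrr
rrr-bbbbbbbbb##bbbbbb+rrrrrrbrrr
rrrr-bbbbbbbbbbbbbbbb-rrrrrrb+rr
rrrr-bbbbbbbbbbbbbbbbrrrrrrr+brr
rrrr+bbbbbbbbbbbbbbbb-rrrrrrrb+r
```

```bash
python3 -m handwheel '[[0,0,0,0,0,0,0],[0,0,0,0,0,0,0],[0,0,0,0,0,0,0],[0,0,0,0,0,0,0],[0,0,0,0,0,0,0],[0,0,0,0,0,0,0],[0,0,0,0,0,0,0],[0,0,0,0,0,0,0],[0,0,0,0,0,0,0],[0,0,0,0,0,0,0]]' 70
python3 -c "
from cell import r;s=r.sense();print(s['contact_force'],s['torque'])"
```

```text
t: 11.33
tcp_pos: [0.4041, 0.2772, 0.0095]
tcp_rot: [-3.14, -0.001, 0.078]
contact_force: [-0.8, 1.8, 4.6]
grip_width: 0.0308
grasp_force: 70.3
[-0.82596574  1.76516404  4.56580475] [0.39080784 0.27989659 0.03076644]
```

```bash
python3 -m handwheel '[[0,0,0,-0.02,0,0,0],[0,0,0,-0.04,0,0,0],[0,0,0,-0.06,0,0,0],[0,0,0,-0.08,0,0,0],[0,0,0,-0.08,0,0,0],[0,0,0,-0.05,0,0,0],[0,0,0,0,0,0,0.008],[0,0,0,0,0,0,0.0078],[0,0,0,0,0,0,0],[0,0,0,0,0,0,0]]'
python3 -m handwheel '[[0,0.04,0.03,0,0,0,0],[0,0.08,0.05,0,0,0,0],[0,0.09,0.06,0,0,0,0],[0,0.1,0.07,0,0,0,0],[0,0.1,0.07,0,0,0,0],[0,0.1,0.07,0,0,0,0],[0,0.08,0.05,0,0,0,0],[0,0.07,0.034,0,0,0,0],[0,0,0,0,0,0,0],[0,0,0,0,0,0,0]]'
```

```text
t: 12.17
tcp_pos: [0.4034, 0.2754, 0.0913]
tcp_rot: [3.14, 0.001, -0.021]
contact_force: [0.1, -0.3, -5.8]
grip_width: 0.0306
grasp_force: 70.1
t: 13.0
tcp_pos: [0.5665, 0.1627, 0.0905]
tcp_rot: [3.141, 0.002, -0.023]
contact_force: [-0.9, -0.1, -5.2]
grip_width: 0.0306
grasp_force: 70.1
```

```bash
python3 -m handwheel '[[0,0,0,0.03,0,0,0],[0,0,0,0.04,0,0,0],[0,0,0,0.04,0,0,0],[0,0,0,0.034,0,0,0],[0,0,0,0,0,0,0],[0,0,0,0,0,0,0],[0,0,0,0,0,0,0],[0,0,0,0,0,0,0],[0,0,0,0,0,0,0],[0,0,0,0,0,0,0]]'
python3 - <<'E'
from cell import r
import cv2,pickle,numpy as np
d={n:r.capture(n) for n in("scene","top")}
pickle.dump(d,open("c4.pkl","wb"))
def crop(n,x,y,w,h,s):
    im=cv2.resize(d[n]["image"][y:y+h,x:x+w],None,fx=s,fy=s,interpolation=cv2.INTER_CUBIC)
    for k in range((x+9)//10*10,x+w,10): cv2.putText(im,str(k),((k-x)*s+2,8),0,.3,(255,255,255))
    for k in range((y+9)//10*10,y+h,10): cv2.putText(im,str(k),(0,(k-y)*s+5),0,.3,(255,255,255))
    return im
cv2.imwrite("pics/g.png",np.hstack([crop("top",210,150,55,60,7),crop("scene",315,215,55,60,7)]))
E
```

```text
t: 13.83
tcp_pos: [0.5668, 0.1641, 0.0559]
tcp_rot: [-3.142, -0.001, -0.022]
contact_force: [0.6, 0.0, -5.0]
grip_width: 0.0308
grasp_force: 69.9
```

View pics/g.png

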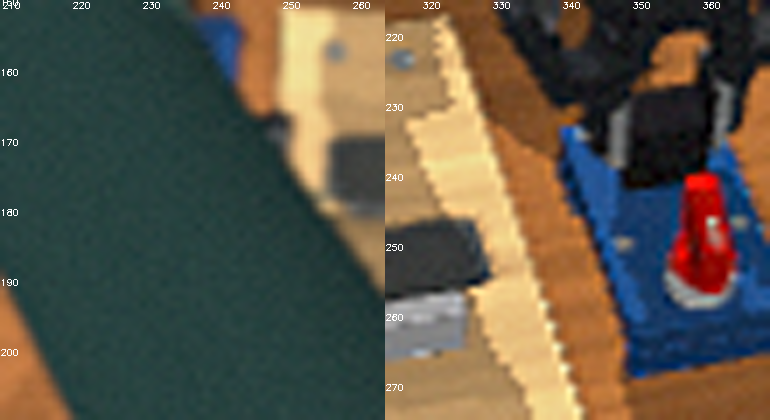

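Scene half: the carriage hangs level with its left rear corner at (340,232) and its grip's front foot at ~(354,240); the rail end is at ~(329,250). The arm hides the top view. I'll measure the lateral offset within the scene image.

```bash
python3 - <<'E'
from h import *
d=pickle.load(open("c4.pkl","rb")); c=d["scene"]; g=c["image"].astype(float).mean(2)
from scipy.optimize import brentq
def cross(col,r0,r1,rising):
    p=g[r0:r1+1,col]; lo,hi=np.percentile(p,10),np.percentile(p,90); t=(lo+hi)/2
    s=p-t if rising else t-p
    k=[i for i in range(len(s)-1) if s[i]<0<=s[i+1]]
    return [round(r0+i+ -s[i]/(s[i+1]-s[i]),2) for i in k]
fen=lambda uv,z,yaw=-.0215: (lambda P:(P[0],P[1]))(ray(c,uv,z))
for col in (290,298,306,312,318,322):
    print(col, g[238:268,col].astype(int).tolist())
print("carriage grip foot")
for col in(350,352,354,356,358): print(col,g[228:252,col].astype(int).tolist(), )
for uv,z in (((340.1,232.5),.0460+.028),((348.5,241.2),.074),((360.6,239.1),.074)): print(uv,ray(c,uv,z))
# residual-corrected scene fence fit
S=lambda a:(np.array(a)+.5)/4-.5+[165,210]
B=[[80,155,18],[80,-275,18],[-146,155,18],[-146,-275,18]]
print(fit(d,[("scene",B,S([[721,290],[52,417],[636,28],[23,135]]))],[.57,-.03,-.02]))
E
```

```text
290 [81, 130, 145, 137, 128, 135, 145, 142, 136, 137, 142, 143, 140, 129, 56, 50, 51, 56, 51, 50, 54, 58, 86, 81, 49, 171, 168, 157, 129, 134]
298 [144, 143, 130, 136, 145, 143, 142, 135, 130, 134, 145, 139, 92, 55, 53, 53, 65, 123, 82, 54, 55, 52, 43, 94, 168, 160, 190, 131, 131, 133]
306 [138, 133, 136, 148, 145, 136, 133, 130, 142, 144, 124, 78, 52, 49, 55, 53, 55, 55, 56, 54, 52, 32, 172, 166, 156, 130, 128, 132, 130, 133]
312 [136, 142, 151, 140, 139, 141, 130, 142, 144, 126, 58, 50, 54, 57, 55, 54, 53, 55, 57, 52, 60, 171, 167, 161, 125, 129, 132, 127, 130, 132]
318 [137, 151, 144, 140, 137, 133, 143, 143, 127, 60, 55, 56, 53, 57, 59, 55, 60, 53, 45, 90, 172, 164, 161, 124, 130, 130, 128, 131, 130, 127]
322 [202, 201, 199, 188, 186, 130, 127, 122, 75, 48, 57, 60, 59, 58, 61, 59, 50, 55, 35, 169, 169, 155, 129, 128, 134, 129, 131, 98, 129, 126]
carriage grip foot
350 [43, 42, 41, 36, 39, 27, 21, 23, 17, 18, 7, 18, 20, 8, 50, 60, 61, 64, 64, 55, 57, 87, 76, 61]
352 [33, 32, 33, 36, 33, 33, 21, 13, 20, 20, 10, 17, 20, 6, 68, 55, 61, 67, 57, 66, 61, 62, 59, 60]
354 [31, 30, 31, 30, 32, 27, 17, 26, 19, 25, 21, 11, 3, 31, 60, 61, 64, 64, 66, 59, 60, 59, 65, 53]
356 [21, 25, 31, 35, 30, 30, 19, 19, 19, 25, 15, 8, 13, 44, 62, 62, 64, 60, 67, 64, 83, 73, 71, 78]
358 [30, 32, 35, 31, 28, 22, 20, 18, 16, 18, 14, 14, 88, 99, 51, 42, 45, 35, 30, 30, 41, 42, 61, 50]
(340.1, 232.5) [0.5429 0.1374 0.074 ]
(348.5, 241.2) [0.5756 0.1501 0.074 ]
(360.6, 239.1) [0.5766 0.1824 0.074 ]
(array([ 0.5759, -0.0324, -0.0214]), array([[ 0.9015, -0.0786],
       [-1.1598,  0.56  ],
       [ 0.2667, -0.4875],
       [-0.1319, -0.3651]]))
```

```bash
python3 - <<'E'
from h import *
d=pickle.load(open("c4.pkl","rb")); c=d["scene"]
yaw=-.0215
for col,a,b in((290,251.7,262.6),(298,249.9,261.0),(306,248.8,259.5),(312,247.5,258.5),(318,246.5,257.2)):
    P,Q=ray(c,(col,a),.058),ray(c,(col,b),.058)
    # carriage centreline reference: perpendicular offset to line through origin with fence yaw
    n=np.array([np.cos(yaw),np.sin(yaw)])
    print(col,"far",n@P[:2]+.016,"near",n@Q[:2]-.016)
n=np.array([np.cos(yaw),np.sin(yaw)])
for uv in((352,241.45),(354,241.0),(356,240.7)):
    for z in(.073,.074): print("grip foot->centre",n@ray(c,uv,z)[:2]-.001)
print("corner",n@ray(c,(340.1,232.5),.074)[:2]+.036, "tcp",n@[.5668,.1641])
print("fence fits top/scene",n@[.5728,-.035],n@[.5759,-.0324])
E
```

```text
290 far 0.5761813790992685 near 0.5777845116405185
298 far 0.5750940426891326 near 0.5774012721428193
306 far 0.5762046960693854 near 0.5773211726551699
312 far 0.5755442206887456 near 0.5776422147351542
318 far 0.5758281158400602 near 0.5770476620974553
grip foot->centre 0.5732995286336945
grip foot->centre 0.5740257437869554
grip foot->centre 0.5730302172435642
grip foot->centre 0.5737566756378286
grip foot->centre 0.5732300934333832
grip foot->centre 0.573956371300248
corner 0.5758214302288021 tcp 0.563141125204489
fence fits top/scene 0.5734200587271187 0.5764634465737476
```

```bash
python3 -m handwheel '[[0,0.0052,0,0.006,0,0,0],[0,0,0.024,0,0,0,0],[0,0,0.024,0,0,0,0],[0,0,0.024,0,0,0,0],[0,0,0.024,0,0,0,0],[0,0,0.024,0,0,0,0],[0,0,0.016,0,0,0,0],[0,0,0,0,0,0,0],[0,0,0,0,0,0,0],[0,0,0,0,0,0,0]]'
python3 -m handwheel '[[0,0,0.006,0,0,0,0],[0,0,0.006,0,0,0,0],[0,0,0.006,0,0,0,0],[0,0,0.006,0,0,0,0],[0,0,0.006,0,0,0,0],[0,0,0.006,0,0,0,0],[0,0,0.006,0,0,0,0],[0,0,0,0,0,0,0],[0,0,0,0,0,0,0],[0,0,0,0,0,0,0]]'
```

```text
t: 14.77
tcp_pos: [0.567, 0.1305, 0.054]
tcp_rot: [-3.141, -0.0, -0.021]
contact_force: [-0.0, 0.1, -5.0]
grip_width: 0.0306
grasp_force: 70.1
t: 15.6
tcp_pos: [0.5668, 0.1197, 0.0539]
tcp_rot: [-3.142, -0.0, -0.022]
contact_force: [-0.2, 0.0, -5.6]
grip_width: 0.0309
grasp_force: 70.1
```

```bash
python3 -m handwheel '[[0,0,0.005,0,0,0,0],[0,0,0.005,0,0,0,0],[0,0,0.005,0,0,0,0],[0,0,0.005,0,0,0,0],[0,0,0.005,0,0,0,0],[0,0,0.005,0,0,0,0],[0,0,0.005,0,0,0,0],[0,0,0,0,0,0,0],[0,0,0,0,0,0,0],[0,0,0,0,0,0,0]]'
python3 -c "
from cell import r;s=r.sense();print(s['contact_force'],s['torque'])"
```

```text
t: 16.43
tcp_pos: [0.5666, 0.1109, 0.0539]
tcp_rot: [-3.142, -0.0, -0.022]
contact_force: [0.2, 0.1, -6.3]
grip_width: 0.0309
grasp_force: 70.1
[ 0.20388654  0.05278346 -6.25095763] [ 0.07300435  0.10753608 -0.01795253]
```

```bash
python3 -m handwheel '[[0,0,0.006,0,0,0,0],[0,0,0.006,0,0,0,0],[0,0,0.006,0,0,0,0],[0,0,0.006,0,0,0,0],[0,0,0.006,0,0,0,0],[0,0,0.006,0,0,0,0],[0,0,0.006,0,0,0,0],[0,0,0,0,0,0,0],[0,0,0,0,0,0,0],[0,0,0,0,0,0,0]]'
python3 -m handwheel '[[0,0,0.006,0,0,0,0],[0,0,0.006,0,0,0,0],[0,0,0.006,0,0,0,0],[0,0,0.006,0,0,0,0],[0,0,0.006,0,0,0,0],[0,0,0.006,0,0,0,0],[0,0,0.006,0,0,0,0],[0,0,0,0,0,0,0],[0,0,0,0,0,0,0],[0,0,0,0,0,0,0]]'
```

```text
t: 17.27
tcp_pos: [0.5663, 0.1004, 0.0539]
tcp_rot: [-3.142, 0.0, -0.022]
contact_force: [-0.2, 0.7, -5.4]
grip_width: 0.0309
grasp_force: 70.1
t: 18.1
tcp_pos: [0.5661, 0.09, 0.0539]
tcp_rot: [-3.141, -0.0, -0.022]
contact_force: [0.4, 0.2, -5.3]
grip_width: 0.0304
grasp_force: 70.1
```

```bash
python3 -m handwheel '[[0,0,0,0.002,0,0,0],[0,0,0,0.002,0,0,0],[0,0,0,0,0,0,0],[0,0,0,0,0,0,0],[0,0,0,0,0,0,0],[0,0,0,0,0,0,0],[0,0,0,0,0,0,0],[0,0,0,0,0,0,0],[0,0,0,0,0,0,0],[0,0,0,0,0,0,0]]'
```

```text
t: 18.93
tcp_pos: [0.5666, 0.0901, 0.0535]
tcp_rot: [-3.141, -0.001, -0.022]
contact_force: [-1.4, 1.1, 5.8]
grip_width: 0.0307
grasp_force: 71.5
```

```bash
python3 - <<'E'
from cell import r
import pickle
d={n:r.capture(n) for n in("scene",)}
pickle.dump(d,open("c5.pkl","wb"))
im=d["scene"]["image"].astype(int);x,y=295,222
for row in im[y:y+52,x:x+55]:
    print("".join(("R" if p[2]>p[1]+90 else "r" if p[2]>p[0]+40 else "b" if p[0]>p[2]+40 else ".#-+*O"[min(5,int(p.mean()//30))] )for p in row))
E
```

```text
rrrrrr-.##.####-rrrr#.#....#...#..........#rr#....##...
rrrrrr-...#.#-#rrrrr-............###...#..#r####.......
rrrrrrr#....#-#rrrrr-......##....#......#..####-#.#.#.#
rrrrrrr.....#-#-rrrr#.##..##......#.r......#######...#r
rrrrrrrr#..#.#..-rrr#.##...#..rrrrrrrr#.#..######....rr
rrrrrrrrr.......#rr-..#...#..rrrrrrrr#.....#####..#.#rr
rrrrrrrrr#...#...#####..#....rrrrrrr###.##.........#rrr
rrrrrrrrrr#........#.#.......rrrrrrr##...##..#..#..rrrr
rrrrrrrrrrr#.#.....###......-rrrrrrr##.......#r#.#rrrrr
rrrrrrrrrrrr...#..#.##...#.#rrrrrrrrr##..#..rrrrrrrrrrr
rrrrrrrrrrrr#....##.......#rrrrrrrrr...#....rrrrrrrrrrr
rrrrrrrrrrrrr#.........#..#rrrrrr-##...*+..rrrrrrrrrrrr
rrrrrrrrrrrrrr............--####.......-+#.rrrrrrrrrrrr
rrrrrrrrrrrrrr-...-r#........#.##.##...++-.rrrrrrrrrrrr
rrrrrrrrrrrrrrr---rr#...#*-.##.##.#.#..++#.rrrrrrrrrrrr
rrrrrrrrrrrrrrrrrrrr#..#+*#..#.##.##...++#.rrrrrrrrrrrr
rrrrrrrrrrrrrrrrrrrr#..#+*-########...#++#.rrrrrrrrrrrr
rrrrrrrrrrrrrrrrr+bb#.##++#..###......#++#rrrrrrrrrrrrr
rrrrrrrrrrrrrrrrr+bb#..#++#..#........#++-rrrrrrrrrrrrr
rrrrrrrrrrrrrrrrrrbbb..#++#.........
[... 1111 characters left out ...]
bbbbb*rRRRRRRO*bbbbbb-rrrrrr
OOOOOOOOOOOOOOOOO******+#bbbbbbb**OrRRRR*+bbbbbbbrrrrrr
OOOOO*OOOOO*+**********+#bbbbbbb-***rr+*+bbbbbbbbrrrrrr
OOOOO*+*****************-bbbbbbbb+OO*O*+bbbbbbbbb-rrrrr
O************************bbbbbbbbbbbbbbbbbbbbbbbbbrrrrr
**********************rr+#bbbbbbbbbbbbbbbbbbbbbbb-rrrrr
*****************rrrrrrrr-bbbbbbbbbbbbbbbbbbbbbbbrrrrrr
********OO*+rrrrrrrrrrrrr-bbbbbbbbbbbbbbbbbbbbbbbrrrrrr
******rrrrrrrrrrrrrrrrrrrr#bbbbbbbbbbbbbbbbbbbbbbrrrrrr
*rrrrrrrrrrrrrrrrrrrrrrrrr-bbbbbbbbbbbbbbbbbbbbbbrrrrrr
rrrrrrrrrrrrrrrrrrrrrrrrrr-bbbbbbbbbbbbbbbbbbb+--rrrrrr
rrrrrrrrrrrrrrrrrrrrrrrrrr#bbbbbbbbbbbbbb-+rrrrrrrrrrrr
rrrrrrrrrrrrrrrrrrrrrrrrrr#bbbbbbbbb++rrrrrrrrrrrrrrrrr
```

```bash
python3 -m handwheel '[[0,0,0,-0.002,0,0,0],[0,0,0.02,0,0,0,0],[0,0,0.036,0,0,0,0],[0,0,0.04,0,0,0,0],[0,0,0.04,0,0,0,0],[0,0,0.04,0,0,0,0],[0,0,0.04,0,0,0,0],[0,0,0.04,0,0,0,0],[0,0,0.036,0,0,0,0],[0,0,0.018,0,0,0,0]]'
python3 -m handwheel '[[0,0,0.005,0,0,0,0],[0,0,0.005,0,0,0,0],[0,0,0.005,0,0,0,0],[0,0,0.005,0,0,0,0],[0,0,0,0,0,0,0],[0,0,0,0,0,0,0],[0,0,0,0,0,0,0],[0,0,0,0,0,0,0],[0,0,0,0,0,0,0],[0,0,0,0,0,0,0]]'
python3 - <<'E'
from cell import r
import pickle,numpy as np
d={n:r.capture(n) for n in("scene","top")}
pickle.dump(d,open("c6.pkl","wb"))
for n,x,y,w,h in(("scene",262,238,60,22),("top",262,160,50,45)):
    for row in d[n]["image"].astype(int)[y:y+h,x:x+w]:
        print("".join(("R" if p[2]>p[1]+90 else "b" if p[0]>p[2]+40 else ".#-+*%O@"[min(7,int(p.mean()//25))] )for p in row))
E
```

```text
t: 19.82
tcp_pos: [0.5647, 0.0102, 0.0535]
tcp_rot: [3.141, -0.0, -0.024]
contact_force: [0.6, 0.8, 3.3]
grip_width: 0.0306
grasp_force: 71.4
t: 20.65
tcp_pos: [0.5644, 0.0078, 0.0535]
tcp_rot: [-3.141, -0.0, -0.021]
contact_force: [-0.4, 0.4, 5.2]
grip_width: 0.0306
grasp_force: 71.4
@@@@@@@@@%+-#..##.###..#.#.-++++**-+-#.##...+*****%%%%%@@@@@
@@@@@@@@@%-+-#.##.#.#.#.#.#**++-##.....#%+#.+*****%%%%%@@@@@
@@@@@@@@@@*+*-#..#....####.##...........**#.+****%O%%%%@@@@@
@@@O@OO@@@%+++#...+**#....#.............**#.+%%**%%%%%%%@@@@
O@O@@@@OOOO@*-+++*%O*#..#*+#...#...#....**#.+****%%%%%%%@@@@
@OOOOOOOOOOO****%%%%*#..+*+#......#.##..**#.+***%%%%%%%*@@@@
OOOOOOOOOOOO%***%%%++#..-*+#.......##.#.*+#.***%%%%%%%%%@@@@
OOOOOOOOOOOOO****%%+b##.-*+...#####.....*+#+***%%%%%%%%%%@@@
OOOOOOOOOOOOO****%O+bb##-*+####.........**b+***%%%%%%%*%*%%%
OOOOOOOOO%%%O****%O+bb#.#*+#............**bb*****%%**++--+++
OOOOO%%%%%%OO%****%+bb#.#*+#...#...#....bbbb***+++---#-##-++
OO%%%%%%%%OOOO****%+-bbbb**#......##...#bbbb---------#----++
%O%%OOOOOOOOO@O***%*-bbbb++#............bbbbb#-----------+++
OOOOOOOOOOOOOO%***%*-
[... 2122 characters left out ...]
%%%*+##########-#--------------------
%O%%%%%%%%%%*%%%*+-#####-###--#-------------#-----
OOOOOO%%%%%%%**%**-#####-#--#---------------------
O%%%%%%*%***%%****-########--#--------------------
%OO%%%%**%%**%****+-###########-------------------
OOOO%%%%%%%%%*%%%**-###########-#-----------------
OOOO%%%%%%%%%%%%%%*+######--##-#-#----------------
OOOO%%%%%%%%%%%%%%%*-#########--------------------
OOO%%%%%%%%%%%%%%%%*+######-#-#-#-----------------
%%%%%%%*%%%%*%%*%%%*+-######-###------------------
%%%*****************+-#######-#-#--#--------------
%%%%%%%%%%%%%*%%%%%%*+######-#---#-#--#-----------
%***%%%%%%%%%%%%%**%%*-######-##-#-#--------------
********%%%*********%*-####-#####----#------------
```

```bash
python3 -m handwheel '[[0,0,0.004,0,0,0,0],[0,0,0.004,0,0,0,0],[0,0,0.004,0,0,0,0],[0,0,0.004,0,0,0,0],[0,0,0.004,0,0,0,0],[0,0,0.004,0,0,0,0],[0,0,0.004,0,0,0,0],[0,0,0,0,0,0,0],[0,0,0,0,0,0,0],[0,0,0,0,0,0,0]]'
python3 -m handwheel '[[0,0,0.001,0,0,0,0],[0,0,0.001,0,0,0,0],[0,0,0.001,0,0,0,0],[0,0,0.001,0,0,0,0],[0,0,0.001,0,0,0,0],[0,0,0.001,0,0,0,0],[0,0,0.001,0,0,0,0],[0,0,0.001,0,0,0,0],[0,0,0,0,0,0,0],[0,0,0,0,0,0,0]]'
```

```text
t: 21.58
tcp_pos: [0.5643, 0.0003, 0.0535]
tcp_rot: [3.141, -0.0, -0.022]
contact_force: [-0.5, 0.0, 5.7]
grip_width: 0.0308
grasp_force: 71.5
t: 22.42
tcp_pos: [0.5643, -0.0015, 0.0535]
tcp_rot: [-3.142, -0.0, -0.022]
contact_force: [-0.6, 0.9, 4.9]
grip_width: 0.0308
grasp_force: 71.5
```

```bash
python3 -m handwheel '[[0,0,0.001,0,0,0,0],[0,0,0.001,0,0,0,0],[0,0,0.001,0,0,0,0],[0,0,0.001,0,0,0,0],[0,0,0.001,0,0,0,0],[0,0,0.001,0,0,0,0],[0,0,0.001,0,0,0,0],[0,0,0.001,0,0,0,0],[0,0,0,0,0,0,0],[0,0,0,0,0,0,0]]'
```

```text
t: 23.25
tcp_pos: [0.5642, -0.0035, 0.0535]
tcp_rot: [-3.142, -0.0, -0.021]
contact_force: [-0.6, 0.4, 4.7]
grip_width: 0.0308
grasp_force: 71.5
```

```bash
python3 -m handwheel '[[0,0,0.001,0,0,0,0],[0,0,0.001,0,0,0,0],[0,0,0.001,0,0,0,0],[0,0,0.001,0,0,0,0],[0,0,0.001,0,0,0,0],[0,0,0.001,0,0,0,0],[0,0,0.001,0,0,0,0],[0,0,0.001,0,0,0,0],[0,0,0,0,0,0,0],[0,0,0,0,0,0,0]]'
```

```text
t: 24.08
tcp_pos: [0.5642, -0.0055, 0.0535]
tcp_rot: [-3.142, -0.0, -0.021]
contact_force: [0.3, -0.1, 5.3]
grip_width: 0.0307
grasp_force: 71.5
```

```bash
python3 -m handwheel '[[0,0,0.001,0,0,0,0],[0,0,0.001,0,0,0,0],[0,0,0.001,0,0,0,0],[0,0,0.001,0,0,0,0],[0,0,0.001,0,0,0,0],[0,0,0.001,0,0,0,0],[0,0,0.001,0,0,0,0],[0,0,0.001,0,0,0,0],[0,0,0,0,0,0,0],[0,0,0,0,0,0,0]]'
```

```text
t: 24.92
tcp_pos: [0.5642, -0.0067, 0.0535]
tcp_rot: [-3.141, -0.0, -0.021]
contact_force: [0.8, 3.9, 4.7]
grip_width: 0.0307
grasp_force: 71.5
```

```bash
python3 -m handwheel '[[45,0,0,0,0,0,0],[60,0,0,0,0,0,0],[60,0,0,0,0,0,0],[60,0,0,0,0,0,0],[60,0,0,-0.04,0,0,0],[60,0,0,-0.08,0,0,0],[60,0,0,-0.1,0,0,0],[60,0,0,-0.03,0,0,0],[60,0,0,0,0,0,0],[60,0,0,0,0,0,0]]' 40
python3 - <<'E'
from cell import r
import pickle
s=r.sense();print(s["qpos"],s["contact_force"],s["torque"])
d={n:r.capture(n) for n in("scene","top")}
pickle.dump(d,open("c7.pkl","wb"))
for n,x,y,w,h in(("scene",262,238,60,40),):
    for row in d[n]["image"].astype(int)[y:y+h,x:x+w]:
        print("".join(("R" if p[2]>p[1]+90 else "b" if p[0]>p[2]+40 else ".#-+*%O@"[min(7,int(p.mean()//25))] )for p in row))
E
```

```text
t: 25.75
tcp_pos: [0.564, -0.008, 0.1161]
tcp_rot: [3.141, -0.001, -0.022]
contact_force: [0.1, 0.4, -0.7]
grip_width: 0.0512
grasp_force: 0.0
[ 0.32506716  0.47927649 -0.47173779  1.86317292  0.27992016  0.8639792
 -1.87735059] [ 0.06907333  0.4429923  -0.69424677] [0.00856264 0.04604215 0.01067927]
@@@@@@@@@%-++++++++++++++++++**+******%%%%%%%%%%%%%%%%%@@@@@
@@@@@@@@@%+++++++++++++++%%+--##*%*****%%%%%%%%%%%%%%%%@@@@@
@@@@@@@@@@*++++++++++++-+-#.##..-*******%%%%%%%%%OOO%%%@@@@@
@@@@O@@@@@%+++++++**+##.#.......#*+++***%%%%%O%%%%%%%%%%@@@@
O@O@@@@OOOO@*--+*%O%-..#.......#.-bb+*%**%%%%%%%%%%%%%%%@@@@
@OOOOOOOOOOO****%%%*-.#.......#..#*-b****%%%%%%%%%%%%%%%@@@@
OOOOOOOOOOOO%***%*++#...#..#.#...#-bb****%%%%%%%%%%%%%%%%@@@
OOOOOOOOOOOOO*+bbbbb.......#.####.bbb+***%%%%%%%%%%%%%%%%@@@
OOOOOOOOOOOOO*bb*%+bb.#.####......bbb+****%%%%%%%%%%%%*%*O%%
OOOOOOO%OO%%%*bbb+bb#..#...#......bbbb****%%%%%%*%%**+++++++
OOOO%O%%%%%OO*+bbbbb#.....##..#...bbbb-***%%***+++------#-+-
%O%O%%%%%OOOOO+bbbbbb..#..........bbbb+***+++------#------++
%%%%%OOOOOOOO@*bbbbbb.............bbbbb-----#---#---------++
OOOOO
[... 941 characters left out ...]
RRRRR%bbbbbb+***%%%%%%%%%*%%%
-#-*+%OO@OOOOOOOOO*bbbbbbbb*RRRRRRR+*bbbbbbb***%%%%%%%%%%%%%
O@@OOOOOOOOOOO@@OO*bbbbbbbb%%-RRRRRO%bbbbbbb+-***%%%%%%%%%%%
@OOOOOOOO@@@%*%%%%%+bbbbbb-*O*RRRR*%+bbbbbbb+***%%%%%**%%%%%
OOO@@@O%%%%%%%%%%%%+bbbbbbbb%%***%%*bbbbbbbb-*****%*%%%%%%%%
OO%%%%%%%%%%%%%%%%%+bbbbbbbbb*OO%O%bbbbbbbbbb***%%%%%%%%%%%%
%%%%%%%%%%%%%%%%%%%%bbbbbbbbbbbbbbbbbbbbbbbbb**%%%%%%%%%%%%%
%%%%%%%%%%%%%%%%%%%%+bbbbbbbbbbbbbbbbbbbbbbbb***%%%%%%%%%%%%
%%%%%%%%%%O%%+*****%-bbbbbbbbbbbbbbbbbbbbbbbb**%%%%%%OOO%%%%
%%%%O%%+*****%%%%%%%*bbbbbbbbbbbbbbbbbbbbbbbb**%OOO%%%%%%%%%
%%%%%%%%*%%%%%%%%%%%%-bbbbbbbbbbbbbbbbbbbbbbb**%%%%%%%%%%%%%
%%%%%%%%%%%%%%%%%%%%%-bbbbbbbbbbbbbbbbbbbbbbb%O%%%%%%%%%%%%%
```

The jaw edge (scene ~(276,248)) meets the wood end. J7 has too little room clockwise, so I'll turn half a turn counter-clockwise in the air first; the bar is symmetric.

```bash
python3 -m handwheel '[[60,0,0,0,0,0,-0.0195],[60,0,0,0,0,0,-0.0195],[60,0,0,0,0,0,-0.0195],[60,0,0,0,0,0,-0.0195],[60,0,0,0,0,0,-0.0195],[60,0,0,0,0,0,-0.0195],[60,0,0,0,0,0,-0.0195],[60,0,0,0,0,0,-0.0195],[60,0,0,0,0,0,-0.0195],[60,0,0,0,0,0,-0.0195]]'
python3 -m handwheel '[[60,0,0,0,0,0,-0.0195],[60,0,0,0,0,0,-0.0195],[60,0,0,0,0,0,-0.0195],[60,0,0,0,0,0,-0.0195],[60,0,0,0,0,0,-0.0195],[60,0,0,0,0,0,-0.0195],[60,0,0,0,0,0,-0.0195],[60,0,0,0,0,0,-0.0195],[60,0,0,0,0,0,-0.0195],[60,0,0,0,0,0,-0.0195]]'
python3 -m handwheel '[[60,0,0,0,0,0,-0.0195],[60,0,0,0,0,0,-0.0195],[60,0,0,0,0,0,-0.0195],[60,0,0,0,0,0,-0.0195],[60,0,0,0,0,0,-0.0195],[60,0,0,0,0,0,-0.0125],[60,-0.1,0,0,0,0,0],[60,-0.116,0,0,0,0,0],[60,0,0,0,0,0,0],[60,0,0,0,0,0,0]]'
python3 - <<'E'
from cell import r
import pickle
s=r.sense();print(s["qpos"],s["contact_force"],s["torque"])
d={n:r.capture(n) for n in("scene","top")}
pickle.dump(d,open("c8.pkl","wb"))
for n,x,y,w,h in(("scene",262,232,60,46),):
    for row in d[n]["image"].astype(int)[y:y+h,x:x+w]:
        print("".join(("R" if p[2]>p[1]+90 else "b" if p[0]>p[2]+40 else ".#-+*%O@"[min(7,int(p.mean()//25))] )for p in row))
E
```

```text
t: 26.68
tcp_pos: [0.5631, -0.0076, 0.1145]
tcp_rot: [-3.139, 0.0, 1.21]
contact_force: [1.1, -0.2, -0.0]
grip_width: 0.0515
grasp_force: 0.0
t: 27.52
tcp_pos: [0.5632, -0.0077, 0.1146]
tcp_rot: [-3.141, -0.002, 2.435]
contact_force: [-0.6, -0.2, 0.4]
grip_width: 0.0513
grasp_force: 0.0
t: 28.35
tcp_pos: [0.6179, -0.0084, 0.1143]
tcp_rot: [3.14, -0.002, 3.119]
contact_force: [-0.3, 0.2, -0.3]
grip_width: 0.0515
grasp_force: 0.0
[ 0.70044334  0.84070194 -1.12586278  1.70321568  0.82432865  1.15368681
  0.88455808] [-0.31552013  0.23091978 -0.31162138] [0.0334494  0.04947609 0.01883798]
@*####.#+#****+#.###..###..##..####...#.#.##..#----##..#.***
@%#..#.#--+***+#.#####......#.......#-#..#....#---#######***
@@*...##.#+**+#.#######.##...#+++++++++#..##..#-##.#.#..+**%
@@%#.####.-++-#.####.###.#-+++++++++++*+#...####...###..**%%
@@@*...##.##-######.####.-+++++++----+%%-..#.####......-*%%%
@@@%-...#.#########..#.##+++++---+++***%+#####...+*-#--**%%*
@@@@+.##..############.#-+++++++******%O+##.##..*********%@@
@@@@%#.#.#########..##.-+**++--#*%*****%+##....#%*****%*%@@@
@@@@@+.#############
[... 1597 characters left out ...]
RRRRR%bbbbbbb***%%%%%%%%%%%%%
##-++%O@@OOOOOOOOO*bbbbbbbb*RRRRRRR+%bbbbbbb***%%%%%%%%%%%*%
O@@@OOO@OOOOOO@@OO*-bbbbbbb%*-RRRRRO%bbbbbbb+-+*%%%%%%%%%%%%
OOOOOOOOO@@O%*%%%%%-bbbbbbb*%*RRRR*%+bbbbbbb+****%%%%*%%%%%%
OOO@@@O*%%%%%%%%%%%+bbbbbbb+%O***%%*bbbbbbbb+**+%%%*%%%%%%%%
@O%%%%%%%%%%%%%%%%%*bbbbbbbbb*%OOO%bbbbbbbbbb***%%%%%%%%%%%%
%%%%%%%%%%%%%%%%%%%*bbbbbbbbbbbbbbbbbbbbbbbbb**%%%%%%%%%%%*%
%%%%%%%%%%%%%%%%%%%%+bbbbbbbbbbbbbbbbbbbbbbb-**%%%%%%%%%%%%%
%%%%%%%%%%O%%+****%%+bbbbbbbbbbbbbbbbbbbbbbbb**%%%%%%O%%%O%%
%%%%O%%+******%%%%%%+bbbbbbbbbbbbbbbbbbbbbbbb**%O%%%%%%%%%%%
%%%%%%%%*%%%%%%%%%%%%-bbbbbbbbbbbbbbbbbbbbbbb**%%%%%%%%%%%%%
%%%%%%%%%%%%%%%%%%%%*-bbbbbbbbbbbbbbbbbbbbbbb%%%%%%%%%%%%%%%
```

```bash
python3 -m handwheel '[[60,0,0,0.04,0,0,0],[60,0,0,0.06,0,0,0],[60,0,0,0.04,0,0,0],[60,0,0,0.021,0,0,0],[60,0,0,0,0,0,0],[0,0,0,0,0,0,0],[0,0,0,0,0,0,0],[0,0,0,0,0,0,0],[0,0,0,0,0,0,0],[0,0,0,0,0,0,0]]' 60
python3 -c "
from cell import r;s=r.sense();print(s['contact_force'],s['torque'])"
```

```text
t: 29.28
tcp_pos: [0.6184, -0.0084, 0.0764]
tcp_rot: [3.141, 0.001, 3.12]
contact_force: [-0.7, 1.7, 2.2]
grip_width: 0.0095
grasp_force: 58.9
[-0.70402905  1.73290131  2.16653269] [ 0.14559632  0.10966978 -0.05760907]
```

```bash
python3 -m handwheel '[[0,0,-0.001,0,0,0,0],[0,0,-0.001,0,0,0,0],[0,0,0,0,0,0,0.01],[0,0,0,0,0,0,0.014],[0,0,0,0,0,0,0.016],[0,0,0,0,0,0,0.016],[0,0,0,0,0,0,0.016],[0,0,0,0,0,0,0.016],[0,0,0,0,0,0,0.016],[0,0,0,0,0,0,0.016]]'
python3 -c "
from cell import r;s=r.sense();print(s['contact_force'],s['torque'])"
```

```text
t: 30.12
tcp_pos: [0.6177, -0.0093, 0.0761]
tcp_rot: [-3.141, 0.0, 2.361]
contact_force: [-1.1, 2.0, 5.0]
grip_width: 0.0098
grasp_force: 59.2
[-1.1196938   1.96710234  4.98151816] [0.14198903 0.51296915 0.07831455]
```

```bash
python3 -m handwheel '[[0,0,0,0,0,0,0.008],[0,0,0,0,0,0,0.008],[0,0,0,0,0,0,0.008],[0,0,0,0,0,0,0.008],[0,0,0,0,0,0,0.008],[0,0,0,0,0,0,0.008],[0,0,0,0,0,0,0.008],[0,0,0,0,0,0,0.008],[0,0,0,0,0,0,0.008],[0,0,0,0,0,0,0.008]]'
python3 -c "
from cell import r;s=r.sense();print(s['contact_force'],s['torque'])"
```

```text
t: 30.95
tcp_pos: [0.6185, -0.0088, 0.0764]
tcp_rot: [3.14, 0.0, 1.861]
contact_force: [-1.0, 1.8, 4.0]
grip_width: 0.0098
grasp_force: 59.2
[-0.965666    1.76690556  4.04895947] [0.28825466 0.14944639 0.10713835]
```

```bash
python3 -m handwheel '[[0,0,0,0,0,0,0.006],[0,0,0,0,0,0,0.006],[0,0,0,0,0,0,0.006],[0,0,0,0,0,0,0.006],[0,0,0,0,0,0,0.006],[0,0,0,0,0,0,0.006],[0,0,0,0,0,0,0.006],[0,0,0,0,0,0,0.006],[0,0,0,0,0,0,0.006],[0,0,0,0,0,0,0.006]]'
python3 -c "
from cell import r;s=r.sense();print(s['contact_force'],s['torque'])"
```

```text
t: 31.78
tcp_pos: [0.6193, -0.0086, 0.0765]
tcp_rot: [3.139, -0.001, 1.485]
contact_force: [0.6, 2.3, 2.8]
grip_width: 0.0099
grasp_force: 59.0
[0.62631117 2.25534486 2.7531661 ] [ 0.38239246 -0.32013468  0.13452809]
```

```bash
python3 -m handwheel '[[0,0,0,0,0,0,0.004],[0,0,0,0,0,0,0.004],[0,0,0,0,0,0,0.004],[0,0,0,0,0,0,0.004],[0,0,0,0,0,0,0.004],[0,0,0,0,0,0,0.004],[0,0,0,0,0,0,0.004],[0,0,0,0,0,0,0.004],[0,0,0,0,0,0,0.004],[0,0,0,0,0,0,0.004]]'
python3 -c "
from cell import r;s=r.sense();print(s['contact_force'],s['torque'])"
```

```text
t: 32.62
tcp_pos: [0.6195, -0.0087, 0.0765]
tcp_rot: [3.139, -0.002, 1.233]
contact_force: [5.3, 2.7, 5.0]
grip_width: 0.0099
grasp_force: 59.2
[5.25167267 2.6924377  5.01532899] [ 0.66056389 -1.089399    0.13470285]
```

```bash
python3 -m handwheel '[[0,0,0,0,0,0,0.004],[0,0,0,0,0,0,0.004],[0,0,0,0,0,0,0.004],[0,0,0,0,0,0,0.004],[0,0,0,0,0,0,0.004],[0,0,0,0,0,0,0.004],[0,0,0,0,0,0,0.004],[0,0,0,0,0,0,0.004],[0,0,0,0,0,0,0.004],[0,0,0,0,0,0,0.004]]'
python3 -c "
from cell import r;s=r.sense();print(s['contact_force'],s['torque'])"
```

```text
t: 33.45
tcp_pos: [0.62, -0.0085, 0.0765]
tcp_rot: [3.139, -0.003, 0.982]
contact_force: [5.5, 3.5, 4.2]
grip_width: 0.0096
grasp_force: 59.1
[5.49426507 3.54003174 4.23464809] [ 0.73041319 -1.34078715  0.14065717]
```

```bash
python3 -m handwheel '[[0,0,0,0,0,0,0.004],[0,0,0,0,0,0,0.004],[0,0,0,0,0,0,0.004],[0,0,0,0,0,0,0.004],[0,0,0,0,0,0,0.004],[0,0,0,0,0,0,0.004],[0,0,0,0,0,0,0.004],[0,0,0,0,0,0,0.004],[0,0,0,0,0,0,0.004],[0,0,0,0,0,0,0.004]]'
python3 -c "
from cell import r;s=r.sense();print(s['contact_force'],s['torque'])"
```

```text
t: 34.28
tcp_pos: [0.6204, -0.0084, 0.0765]
tcp_rot: [3.139, -0.005, 0.731]
contact_force: [6.9, 3.9, 2.6]
grip_width: 0.0099
grasp_force: 59.0
[6.88103964 3.86003147 2.64121186] [ 0.74819594 -1.63423233  0.15663126]
```

```bash
python3 -m handwheel '[[0,0,0,0,0,0,0.004],[0,0,0,0,0,0,0.004],[0,0,0,0,0,0,0.004],[0,0,0,0,0,0,0.004],[0,0,0,0,0,0,0.004],[0,0,0,0,0,0,0.004],[0,0,0,0,0,0,0.004],[0,0,0,0,0,0,0.004],[0,0,0,0,0,0,0.004],[0,0,0,0,0,0,0.004]]'
python3 -c "
from cell import r;s=r.sense();print(s['contact_force'],s['torque'])"
```

```text
t: 35.12
tcp_pos: [0.6207, -0.0084, 0.0765]
tcp_rot: [3.14, -0.006, 0.479]
contact_force: [8.2, 4.7, 1.8]
grip_width: 0.0095
grasp_force: 58.9
[8.22842898 4.69293168 1.79517075] [ 0.7994726  -1.74583329  0.15386906]
```

```bash
python3 -m handwheel '[[0,0,0,0,0,0,0.004],[0,0,0,0,0,0,0.004],[0,0,0,0,0,0,0.004],[0,0,0,0,0,0,0.004],[0,0,0,0,0,0,0.004],[0,0,0,0,0,0,0.004],[0,0,0,0,0,0,0.004],[0,0,0,0,0,0,0.004],[0,0,0,0,0,0,0.004],[0,0,0,0,0,0,0.004]]'
python3 -c "
from cell import r;s=r.sense();print(s['contact_force'],s['torque'],s['qpos'])"
```

```text
t: 35.95
tcp_pos: [0.6209, -0.0084, 0.0765]
tcp_rot: [-3.141, -0.006, 0.228]
contact_force: [8.3, 3.3, 0.8]
grip_width: 0.0098
grasp_force: 58.8
[8.28788099 3.32892828 0.75220879] [ 0.85344516 -1.89480784  0.21757902] [ 0.305337    0.61790619 -0.4695006   1.7488445   0.35393661  0.85307667
 -1.6662398 ]
```

```bash
python3 -m handwheel '[[0,0,0,0,0,0,0.002],[0,0,0,0,0,0,0.002],[0,0,0,0,0,0,0.002],[0,0,0,0,0,0,0.002],[0,0,0,0,0,0,0.002],[0,0,0,0,0,0,0.002],[0,0,0,0,0,0,0.002],[0,0,0,0,0,0,0.002],[0,0,0,0,0,0,0.002],[0,0,0,0,0,0,0.002]]'
python3 - <<'E'
from cell import r
T=[]
for _ in range(4):
    s=r.sense();T.append(s["torque"][2].round(3));r.capture("top")
print(T,s["contact_force"])
E
```

```text
t: 36.78
tcp_pos: [0.621, -0.0084, 0.0765]
tcp_rot: [-3.141, -0.007, 0.103]
contact_force: [8.4, 3.3, 1.0]
grip_width: 0.0098
grasp_force: 58.8
[np.float64(0.255), np.float64(0.185), np.float64(0.137), np.float64(0.204)] [ 7.62423329  3.03597539 -0.01741   ]
```

Torque is ~0.20 N m, which is firm. I'll release and lift clear.

```bash
python3 -m handwheel '[[15,0,0,0,0,0,0],[30,0,0,0,0,0,0],[45,0,0,0,0,0,0],[45,0,0,0,0,0,0],[45,0,0,-0.04,0,0,0],[45,0,0,-0.08,0,0,0],[45,0,0,-0.12,0,0,0],[45,0,0,-0.12,0,0,0],[45,0,0,-0.12,0,0,0],[45,0,0,0,0,0,0]]'
python3 -m handwheel '[[45,0.1,0,-0.08,0,0,0],[45,0.12,0,-0.08,0,0,0],[45,0.12,0,-0.08,0,0,0],[45,0.12,0,0,0,0,0],[45,0,0,0,0,0,0],[45,0,0,0,0,0,0],[45,0,0,0,0,0,0],[45,0,0,0,0,0,0],[45,0,0,0,0,0,0],[45,0,0,0,0,0,0]]'
python3 - <<'E'
from cell import r
import cv2,pickle,numpy as np
d={n:r.capture(n) for n in("scene","top")}
pickle.dump(d,open("c9.pkl","wb"))
f=lambda n,x,y,w,h,s:cv2.resize(d[n]["image"][y:y+h,x:x+w],None,fx=s,fy=s,interpolation=cv2.INTER_CUBIC)
cv2.imwrite("pics/z.png",np.hstack([f("top",240,150,65,80,6),f("scene",255,215,65,80,6)]))
E
```

```text
t: 37.82
tcp_pos: [0.6215, -0.009, 0.2029]
tcp_rot: [3.14, -0.01, 0.103]
contact_force: [0.4, 0.0, 0.9]
grip_width: 0.0385
grasp_force: 0.0
t: 38.65
tcp_pos: [0.7318, 0.0022, 0.2561]
tcp_rot: [3.141, 0.0, 0.104]
contact_force: [0.0, 0.4, -0.3]
grip_width: 0.0387
grasp_force: 0.0
```

View pics/z.png

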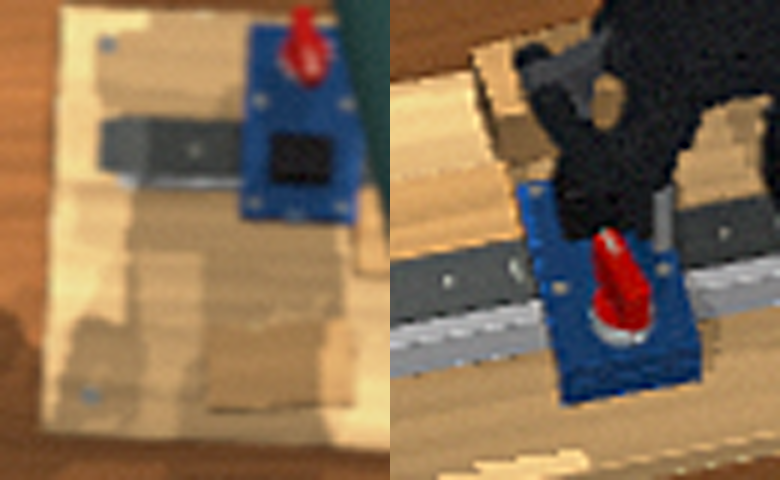

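The carriage sits on the rail with its knob turned. Its jaw edge (top crop (357,210), i.e. column ~299) meets the wood end, and the gripper is clear. I'll hand it in.

```bash
python3 -c "
from cell import r;print(r.sign_off())"
```

```text
the job is handed in; nothing more can be done
None
```

The blue carriage is on the rail, clamped at about 0.2 N m with its jaw against the workpiece end as far as the last picture shows, and the job was handed in at about 39 s; the hand-in gave no verdict.

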